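# Lock a mould in its nest with the slotted disc and bar

### The job

Lock the small mould down in its fixture: push the stud on the slotted disc round until the disc's slot lines up with the bar, then push the bar by its tail plate through the slot until it is fully home, with the tail plate against the guide bridge and the nose over the mould. Nothing is to be picked up or lifted, and the mould and the loose things round about stay where they are.

Things in the scene. Friction and masses are not known exactly. Their poses are not given: they have to be found in the camera images.
- fixture: Locking fixture screwed to the bench: steel base plate 404 x 110 x 8 mm (x -158..+246 mm). Origin on the bench, z up, x along the bar's travel (from tail to mould), y across. The disc's vertical axis is at x +110, y 0; the mould nest is centred at x +192, y 0.
- bridge_rear (a point): Middle of the lower rear edge of the guide bridge, at the fixture's x +5, z 57 mm. The bar's channel is a sill along x (x -150..+64 mm, 34 mm wide, floor at z 42 mm) with rails up to z 52 mm; the bridge roofs it at x +5..+55 mm, its top at z 63 mm (screw heads to 66 mm).
- lock_disc (a joint): Turn of the slotted disc, rad, counter-clockwise from above. At 0 and at pi the slot lies along the fixture's x and the bar can pass: either will do. The stud is on the fixture's -y side at 0, +x side (towards the mould) at pi/2, +y side at pi. Stops at -0.5 and 3.64; starts between 0.6 and 2.54. Friction (2 N at the stud) holds it where it is left.
- disc_slot (a point): Centre of the disc on the floor of its slot, 41.5 mm above the bench; its x axis lies along the slot, z up. The disc is a steel flange 84 mm across with two D-shaped cheeks (tops at z 56 mm) that leave a straight slot 18 mm wide and 14.5 mm deep right across the middle, with bevelled mouths.
- disc_stud (a point): Centre of the top of the upright stud on the disc: an upright pin 12 mm in diameter, 29 mm from the disc's axis, square to the slot; it stands from the cheek's top (z 56 mm) to z 90 mm, with an 18 mm collar at its foot up to z 58 mm.
- bar: Loose square steel bar 12 x 12 mm, 192 mm long, 0.25 kg, in the channel with 1 mm of play each side; origin on its underside (z 42 mm) half-way along, x towards the nose. A push of 1 to 4 N slides it. It starts drawn back, its nose 12 to 32 mm short of the disc's rim, and travels 129 to 149 mm. Home, its origin is at the fixture's x +89 mm: the tail plate stops against the bridge.
- bar_tail (a point): Middle of the rear face of the bar's upright tail plate (28 mm wide, 12 mm thick, from z 55 to z 87 mm), the face to push on; 96 mm behind the bar's origin; home at the fixture's x -7 mm.
- bar_nose (a point): Tip of the bar's tapered nose, 96 mm ahead of the bar's origin, at z 48 mm; home at the fixture's x +185 mm, about 23 mm in over the mould.
- mould: Small aluminium mould half, 92 x 60 x 32 mm, loose in the nest of the fixture beyond the disc, cavity up, its long side across the bar; origin at the centre of its underside, top at z 40 mm.
- nut: Loose steel hexagon nut, 24 x 27 x 13 mm, lying on the fixture's base plate on the +y side of the channel; leave alone.
- bolt: Loose steel bolt, 58 mm long, lying on the base plate on the -y side of the channel; leave alone.
- tape: Loose roll of masking tape, 104 mm across, 25 mm high, on the bench; leave alone.
- jar: Loose screw-top jar of pellets, 62 mm across, 80 mm high, on the bench; leave alone.
- clip: Loose moulded plastic clip, 76 x 48 x 11 mm, on the bench; leave alone.
Things that resemble listed ones, but are neither listed nor needed, are in the scene too. There is more than one size of the bar; the job needs the larger.

How it is judged:
On the way, in this order (a step that is already met when the one before it is completed fails the run):
1. the disc's slot is lined up with the bar (angle between the x axis of disc_slot and the x axis of fixture, either way round below 0.15 rad), for 0.1 s.
2. the bar is home through the slot (x of bar_nose in the frame of fixture above 0.179 m), for 0.2 s.
At the end, for the whole second after the job is handed in: The bar lies through the disc's slot with its tail plate within 6 mm of the bridge and its nose over the mould, at rest and down in its channel; the slot lies along the bar within 0.15 rad; the mould is within 8 mm of its place (x of bar_nose in the frame of fixture above 0.179 m and angle between the x axis of disc_slot and the x axis of fixture, either way round below 0.15 rad and angle between the x axis of bar and the x axis of fixture, either way round below 0.1 rad and height (world z) of bar below 0.046 m and distance of mould from where it was at the start of the episode below 0.008 m and linear speed of bar below 0.01 m/s); the robot touches nothing.
It fails at once if the bar is lifted (more than 8 mm) or tipped (height (world z) of bar_tail above 0.079 m or height (world z) of bar_nose above 0.056 m).
It fails at once if the mould is lifted or pushed out of its nest (height (world z) of mould above 0.016 m or distance of mould from where it was at the start of the episode above 0.012 m).
It fails at once if a loose thing round about is lifted or moved by more than 30 mm (distance of any of nut, bolt, tape, jar, clip from where it was at the start of the episode above 0.03 m).
It also fails if it takes over 51 s, if anything falls off the work surface, if the arm or the gripper's body presses on something with over 40 N, if the wrist force passes 120 N, or if a joint passes its speed limit or range.

### The arm

A 7-joint arm with a two-finger parallel gripper is mounted at the origin on a cart in front of the work surface, level with it; the furniture and walls round the work are solid. World frame = base frame: x ahead of the robot, y to its left, z up, the work surface at z = 0. Lengths are in m, angles in rad, forces in N, time in s.
With the tool pointing down it reaches from about 0.425 to 0.925 m from the base axis. Payload 6.8 kg.
Tool frame: the origin (TCP) lies on the centre line of the jaws, within the pads' length; the fingertips stand 22 mm ahead of it and the grasp point (between the pads) lies 3 mm ahead of it; z points along the fingers, y is the line along which they close (so a half turn about z gives the same grasp; the last joint's range is limited). The gripper opens to 88 mm and grips with 3 to 60 N. Pads are 20 mm wide; open, the fingers measure 115 mm over their backs; the gripper's body (75 mm by 178 mm) begins 61 mm behind the grasp point.
Start: joints at [-1.245, 0.477, 0.022, 1.555, -0.011, 1.109, -0.083], TCP at [0.284, 0.612, 0.245] pointing down, gripper open.
Joint ranges: [-2.96, 2.96], [-0.34, 2.1], [-1.41, 1.46], [0.24, 2.44], [-1.37, 4.51], [0.17, 1.92], [-2.96, 2.96]. Speed limits (rad/s): [2.39, 2.39, 3.14, 3.14, 3.14, 3.14, 3.14].

### API

Orientations are given as a unit quaternion [x, y, z, w].
In Python, from bench import readout, optics, manip gives the robot as it stands. The module is installed in compiled form; this text tells all that it offers.
- The arm moves only by the tool step_arm, never from a script. Its argument "series" is a list of rows, each an object of numbers: "ax", "ay", "az": the turn, a rotation vector about the tool's x, y, z in rad; "x", "y", "z": the shift along the tool's x, y, z in cm; "grip": the opening, from 0 (shut) to 1 (fully open). A call has 1 to 20 rows; each row is the pose to reach, as a shift and turn from the pose commanded when the call began, along the tool's axes at that moment; what a row does not reach only later rows make up. A row lasts 1/10 s, in which the tool goes at most 50 mm and 8.59 degrees, less where a joint would pass 70% of its speed; a pose out of reach is approached as far as the arm can. A call with a gripper value outside its range is refused whole. The fingers move at their own pace and stop on an object; "squeeze" is the grip in N (left out, the last holds). Time passes only in rows, so rows that repeat a pose let the fingers close. It gives the time, the measured TCP pose, the force, the opening and the grip force at its end, in the units of the state.
- readout.read_state(): the state, without advancing time (a new reading comes with each control period).
- optics.get_image(name): name is "scene" or "top" or "wrist"; returns the picture (384x512x3 uint8, red, green, blue); there is no depth.
- optics.camera_model(name): a dict with "K" (3x3 intrinsics, pixels), "xyz" and "attitude" of the camera in the world. Camera axes: x right, y down, z forward; pixel columns grow to the right and rows downward; lengths in m; the calibration is good to about 2 mm. A picture is of the moment at which its call begins: read the wrist's pose just before it. camera_model takes no time and is no camera call; for the wrist camera it gives the pose at the moment of the call.
- manip.hand_in(): hands the job in; it is judged then, once.
The state is a dict: "clock": time; "joint_pos": joint angles; "joint_vel": joint speeds; "tau": joint torques, N m; "ee_pos": TCP position; "orientation": TCP orientation; "contact_force": force on the tool from outside, world axes, zero at the start; "wrist_torque": the same for the moment, N m; "gripper_width": opening from 0.0 (shut) to 1.0 (fully open); "gripper_force": force on a finger pad.
Only numpy, scipy, OpenCV 4.12 (cv2) and the standard library are available. Lean on these libraries where they do the work, as an engineer would, in place of code of your own. Each camera call takes 0.05 s, during which the arm holds its last target. There are 200 camera calls.

## Working session

There is one attempt and no reset: what is moved stays moved. The work goes in short steps, Python scripts to look and compute and a tool call to move; the robot and the scene stay as the last step left them, time stands still between calls to the robot, and variables do not carry over. Pictures are saved under pics/ and viewed, at most 10 in all, crops included, and the job is handed in when it is done.

Besides the shell and the picture viewer there is one more tool, called after "Emit:" as a command line: name --argument value ..., lists and objects as JSON in quotes. step_arm: Moves the arm, as the interface text tells. Its arguments: {"type":"object","properties":{"series":{"type":"array","items":{"type":"object","properties":{"ax":{"type":"number"},"ay":{"type":"number"},"az":{"type":"number"},"x":{"type":"number"},"y":{"type":"number"},"z":{"type":"number"},"grip":{"type":"number"}}}},"squeeze":{"type":"number"}},"required":["series"]}

```bash
mkdir -p pics
cat > h.py <<'E'
import numpy as np, cv2
from scipy.spatial.transform import Rotation as R
from bench import readout, optics, manip
def shot(n,f):
    m=optics.camera_model(n); im=optics.get_image(n); cv2.imwrite('pics/'+f,im[:,:,::-1]); return m
def pix2w(m,u,v,z):
    K=np.array(m['K']);d=R.from_quat(m['attitude']).apply(np.linalg.solve(K,[u,v,1.])) if np.size(m['attitude'])==4 else np.array(m['attitude'])@np.linalg.solve(K,[u,v,1.])
    p=np.array(m['xyz']);return p+d*(z-p[2])/d[2]
def w2pix(m,P):
    A=R.from_quat(m['attitude']).as_matrix() if np.size(m['attitude'])==4 else np.array(m['attitude'])
    q=np.array(m['K'])@(A.T@(np.asarray(P,float)-m['xyz']));return q[:2]/q[2]
E
python3 - <<'E'
from h import *
for n in('scene','top'):
    m=shot(n,n+'1.png'); print(n,m)
a=cv2.imread('pics/top1.png'); cv2.imwrite('pics/top1b.png',cv2.resize(a,(800,600),interpolation=cv2.INTER_CUBIC))
print(readout.read_state())
E
```

```text
scene {'K': array([[352.46694189,   0.        , 249.79187479],
       [  0.        , 352.46694189, 196.09727447],
       [  0.        ,   0.        ,   1.        ]]), 'xyz': array([ 0.09381729, -0.76747001,  0.72171856]), 'attitude': array([ 0.86221747, -0.24899678,  0.13062167, -0.42133077])}
top {'K': array([[356.65317253,   0.        , 258.45837304],
       [  0.        , 356.65317253, 189.69611659],
       [  0.        ,   0.        ,   1.        ]]), 'xyz': array([ 0.45932307, -0.09337433,  0.92039916]), 'attitude': array([-0.70629625,  0.70660703, -0.03075264,  0.03010612])}
{'clock': 0.1, 'joint_pos': array([-1.24509058,  0.47772012,  0.02233997,  1.55633356, -0.01145845,
        1.10930849, -0.08308434]), 'joint_vel': array([-0.00010068, -0.00217525, -0.00070143, -0.00242877, -0.00132437,
       -0.00034063, -0.00080585]), 'tau': array([ 4.82393196e-03, -5.84092426e+01,  1.54042114e+00, -2.73308194e+01,
       -5.41523891e-02,  1.32087854e-02,  5.52546442e-05]), 'ee_pos': array([0.28352552, 0.61201022, 0.24378512]), 'orientation': array([ 2.15178295e-01,  9.76574435e-01, -8.14574995e-04, -1.00106738e-04]), 'contact_force': array([ 0.20914906, -0.1865764 ,  0.67677698]), 'wrist_torque': array([-0.00864124, -0.03078011,  0.06635909]), 'gripper_force': 0.0, 'gripper_width': 1.0014789657460448}
```

View pics/top1b.png

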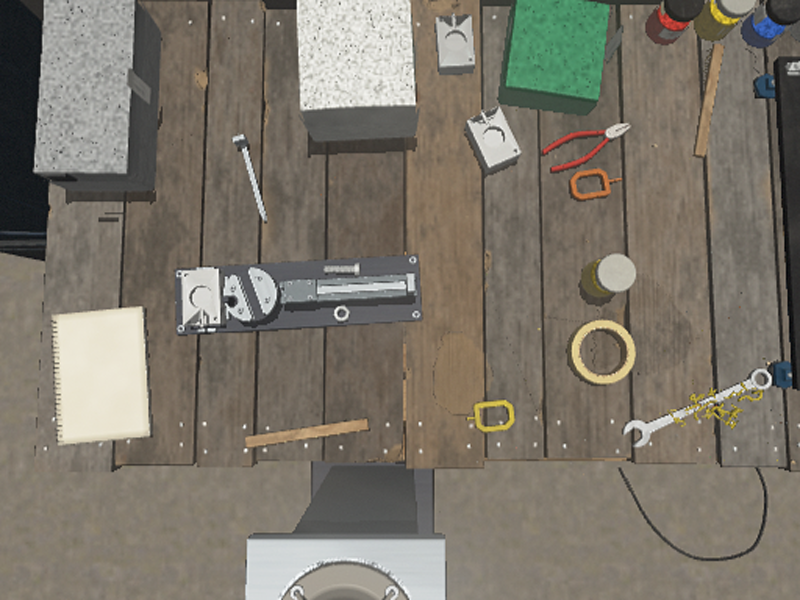

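View pics/scene1.png

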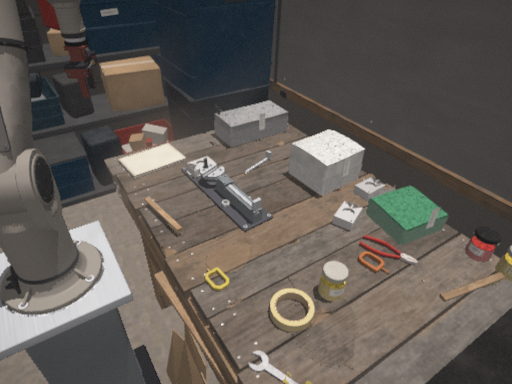

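The top view (800×600 scale) shows the fixture with its mould at (200,298), disc at (250,293), bridge at (300,291) and bar tail at (411,284). The nut is at (342,313) and the bolt at (342,268).

Two things look like the bar: the one in the fixture's channel, about (350,288), and a loose small bar with a tail plate at (250,178). The one in the channel fits, because it is the larger and lies in the channel. I'll confirm that in an enlarged crop.

Run:
```python
from h import *
a=cv2.imread('pics/top1.png')[80:220,105:280]
cv2.imwrite('pics/crop1.png',cv2.resize(a,None,fx=4.28,fy=4.28,interpolation=cv2.INTER_CUBIC)); print(a.shape)
```

```text
(140, 175, 3)
```

View pics/crop1.png

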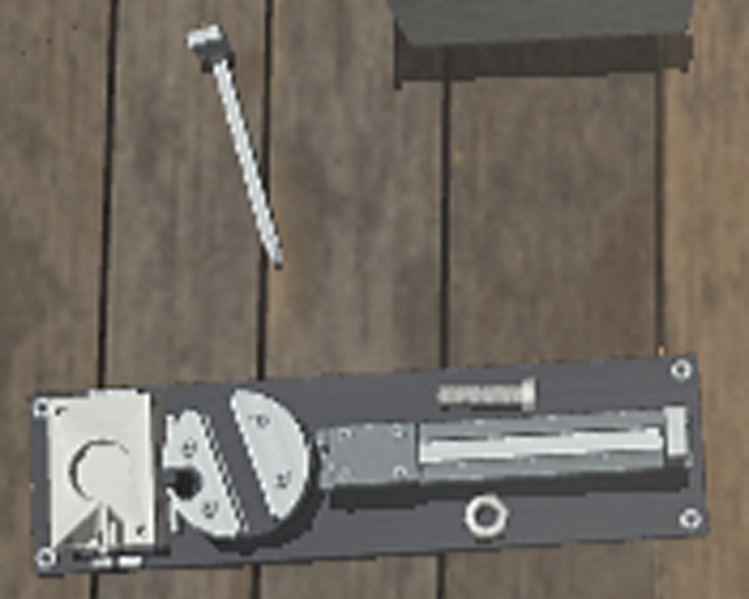

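The crop confirms it. The larger bar lies in the channel with its tail plate at (677,430). The small loose one at (235,145) is the lookalike and stays alone. The slot runs from (222,400) to (262,528), and the stud is at about (183,480), on the mould side.

```bash
cat >> h.py <<'E'
def crop(u,v): return ((u+.5)/4.28-.5+105,(v+.5)/4.28-.5+80)
E
python3 - <<'E'
from h import *
m=optics.camera_model('top')
c=[(28,397),(695,355),(706,535),(38,575)]; L=np.array([[.246,-.055],[-.158,-.055],[-.158,.055],[.246,.055]])
W=np.array([pix2w(m,*crop(*p),.008)[:2] for p in c]); print(W, [np.linalg.norm(W[i]-W[i-1]) for i in range(4)])
A=L-L.mean(0);B=W-W.mean(0); th=np.arctan2((A[:,0]*B[:,1]-A[:,1]*B[:,0]).sum(),(A*B).sum())
Rm=np.array([[np.cos(th),-np.sin(th)],[np.sin(th),np.cos(th)]]); o=W.mean(0)-Rm@L.mean(0)
print(th,o); print((W-(Rm@L.T).T-o)*1e3)
np.savez('fix.npz',th=th,o=o)
loc=lambda u,v,z:Rm.T@(pix2w(m,*crop(u,v),z)[:2]-o)
for n,q in dict(stud90=(183,480,.09),stud58=(183,480,.058),slota=(222,400,.0415),slotb=(262,528,.0415),edge1=(232,400,.056),edge2=(275,515,.056),e3=(208,415,.056),e4=(245,535,.056),tail_r=(688,430,.087),tail_l=(666,430,.087),bridgeR=(418,452,.063),bridgeL=(335,458,.063)).items(): print(n,loc(*q)*1e3)
f=lambda x,y,z:np.r_[Rm@[x,y]+o,z]
for P in [(.11,0,.0415),(-.007,0,.087)]: print(f(*P))
print('dirx',Rm[:,0])
for q in ((.11,0,.056),(.139,0,.09),(.139,0,.056)): 
  uv=w2pix(m,f(*q)); print(q,(uv-[105,80])*4.28)
E
```

```text
[[ 0.58303755  0.28542757]
 [ 0.60845998 -0.11633998]
 [ 0.49974055 -0.12263998]
 [ 0.47606403  0.27572131]] [np.float64(0.107412967289295), np.float64(0.4025710666698508), np.float64(0.10890181434494987), np.float64(0.39906427993674304)]
1.6329582694078273 [0.54455889 0.03662721]
[[-1.13312387 -0.14121822]
 [-0.80794159  1.31093446]
 [ 0.26016771  1.84434499]
 [ 1.68089775 -3.01406123]]
stud90 [129.51143125  10.28909108]
stud58 [139.29821865   7.09609959]
slota [120.1010555  -39.67952904]
slotb [99.94314424 36.01912157]
edge1 [110.37371332 -37.1317905 ]
edge2 [88.5909766  30.05398958]
e3 [124.35726771 -29.37335809]
e4 [106.00513197  40.3227443 ]
tail_r [-147.32595553   -0.21517211]
tail_l [-135.26535926   -0.97041272]
bridgeR [4.88515693 0.03779788]
bridgeL [51.77301838  0.5084826 ]
[0.53772548 0.14641476 0.0415    ]
[0.54499375 0.02964073 0.087     ]
dirx [-0.06212192  0.99806857]
(0.11, 0, 0.056) [233.54134753 463.01074614]
(0.139, 0, 0.09) [163.30994353 460.70011592]
(0.139, 0, 0.056) [182.52550999 466.18791079]
```

```bash
cat >> h.py <<'E'
_f=np.load('fix.npz'); th=float(_f['th']); o=_f['o']
Rm=np.array([[np.cos(th),-np.sin(th)],[np.sin(th),np.cos(th)]])
fw=lambda x,y,z:np.r_[Rm@[x,y]+o,z]
def plan(P,yaw):   # tool shift (cm) to fixture point P (m), az to bring tool y to world angle yaw (mod pi)
    s=readout.read_state(); T=R.from_quat(s['orientation']).as_matrix()
    y=np.arctan2(T[1,1],T[0,1]); d=(yaw-y+np.pi/2)%np.pi-np.pi/2
    print('shift',np.round(T.T@(fw(*P)-s['ee_pos'])*100,2),'az',round(-d,3),'tilt',np.round(T[:,2],3))
def infix():
    s=readout.read_state();p=s['ee_pos'];return np.round(np.r_[Rm.T@(p[:2]-o),p[2]]*1e3,1),np.round(s['contact_force'],1),s['clock']
E
python3 -c "
from h import *
plan((.138,.0075,.19),th+np.radians(142.3))
print(fw(.138,.0075,.09))"
```

```text
shift [-40.64 -29.45   5.43] az 0.162 tilt [-0.001 -0.002 -1.   ]
[0.52850055 0.17389476 0.09      ]
```

Emit:
step_arm --series '[{"x": -4,"y": -2.9,"z": 0.5,"az": 0.03,"grip": 0.4},{"x": -8,"y": -5.8,"z": 1,"az": 0.06,"grip": 0.4},{"x": -12,"y": -8.7,"z": 1.6,"az": 0.1,"grip": 0.4},{"x": -16,"y": -11.6,"z": 2.1,"az": 0.16,"grip": 0.4},{"x": -20,"y": -14.5,"z": 2.7,"az": 0.16,"grip": 0.4},{"x": -24,"y": -17.4,"z": 3.2,"az": 0.16,"grip": 0.4},{"x": -28,"y": -20.3,"z": 3.7,"az": 0.16,"grip": 0.4},{"x": -32,"y": -23.2,"z": 4.3,"az": 0.16,"grip": 0.4},{"x": -36,"y": -26.1,"z": 4.8,"az": 0.16,"grip": 0.4},{"x": -39,"y": -28.3,"z": 5.4,"az": 0.16,"grip": 0.4},{"x": -40.6,"y": -29.4,"z": 5.4,"az": 0.162,"grip": 0.4},{"x": -40.6,"y": -29.4,"z": 5.4,"az": 0.162,"grip": 0.4},{"x": -40.6,"y": -29.4,"z": 5.4,"az": 0.162,"grip": 0.4},{"x": -40.6,"y": -29.4,"z": 5.4,"az": 0.162,"grip": 0.4}]'

```text
$.series[0]: bad value
```

```bash
python3 -c "
from h import *
plan((.138,.0075,.086),th+np.radians(142.3)); print(infix())
m=shot('wrist','w1.png')
for q in ((.138,.0075,.09),(.138,.0075,.058),(.11,0,.056)): print(w2pix(m,fw(*q)))
"
```

```text
shift [-40.64 -29.43  15.83] az 0.162 tilt [-0.001 -0.002 -1.   ]
(array([590.5, 224.8, 243.8]), array([ 0.2, -0.2,  0.7]), 0.1)
[ 39.30759623 466.13259882]
[ 53.92037547 441.10121051]
[ 43.22467845 449.24276428]
```

View pics/w1.png

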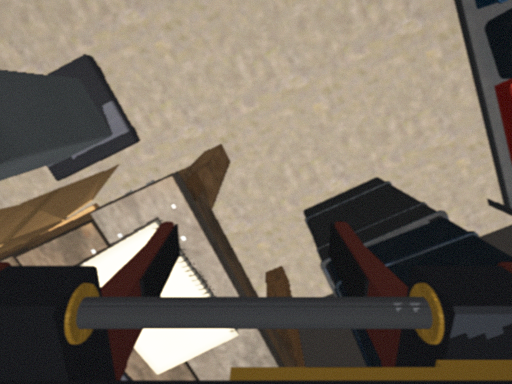

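The wrist picture is still the start view, because the call was refused. I'll retry with all the keys in every row.

Emit:
step_arm --series '[{"ax": 0,"ay": 0,"x": -4,"y": -2.9,"z": 0.5,"az": 0.03,"grip": 0.4}]'

```text
clock: 0.25
ee_pos: [0.3024, 0.5745, 0.2393]
orientation: [0.225, 0.974, 0.002, -0.002]
contact_force: [0.9, -0.7, -0.1]
gripper_width: 0.941
gripper_force: 0.0
```

Emit:
step_arm --series '[{"ax": 0,"ay": 0,"x": -4,"y": -2.7,"z": 0.5,"az": 0.04,"grip": 0.4},{"ax": 0,"ay": 0,"x": -8,"y": -5.4,"z": 1,"az": 0.08,"grip": 0.4},{"ax": 0,"ay": 0,"x": -12,"y": -8.1,"z": 1.6,"az": 0.1,"grip": 0.4},{"ax": 0,"ay": 0,"x": -16,"y": -10.9,"z": 2.1,"az": 0.13,"grip": 0.4},{"ax": 0,"ay": 0,"x": -20,"y": -13.6,"z": 2.7,"az": 0.13,"grip": 0.4},{"ax": 0,"ay": 0,"x": -24,"y": -16.3,"z": 3.2,"az": 0.13,"grip": 0.4},{"ax": 0,"ay": 0,"x": -28,"y": -19,"z": 3.7,"az": 0.13,"grip": 0.4},{"ax": 0,"ay": 0,"x": -32,"y": -21.7,"z": 4.3,"az": 0.13,"grip": 0.4},{"ax": 0,"ay": 0,"x": -35.5,"y": -24.1,"z": 4.8,"az": 0.13,"grip": 0.4},{"ax": 0,"ay": 0,"x": -37.4,"y": -25.4,"z": 4.9,"az": 0.13,"grip": 0.4},{"ax": 0,"ay": 0,"x": -37.4,"y": -25.4,"z": 4.9,"az": 0.13,"grip": 0.4},{"ax": 0,"ay": 0,"x": -37.4,"y": -25.4,"z": 4.9,"az": 0.13,"grip": 0.4}]'

```text
clock: 1.45
ee_pos: [0.5285, 0.175, 0.1905]
orientation: [0.293, 0.956, 0.0, -0.0]
contact_force: [0.4, -0.1, 0.4]
gripper_width: 0.401
gripper_force: 0.0
```

```bash
python3 -c "
from h import *
plan((.138,.0075,.086),th+np.radians(142.3)); print(infix())
m=shot('wrist','w2.png')
for q in ((.138,.0075,.09),(.138,.0075,.058),(.11,0,.056)): print(w2pix(m,fw(*q)))
"
```

```text
shift [-0.07 -0.09 10.45] az 0.001 tilt [-0.001  0.    -1.   ]
(array([139.1,   7.5, 190.5]), array([ 0.4, -0.1,  0.4]), 1.45)
[251.74263669 198.4914141 ]
[251.93116128 187.69718544]
[233.59035646 210.23696994]
```

View pics/w2.png

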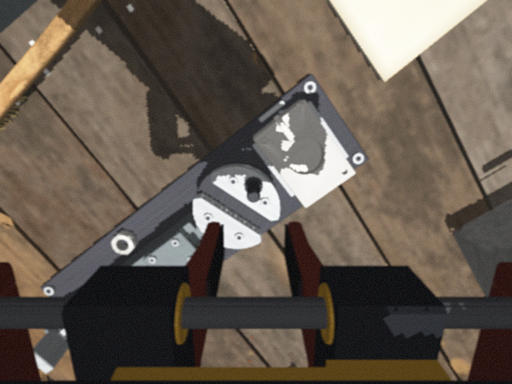

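The wrist view shows the stud at about (252,190), as predicted, and the disc centre near (235,209), centred between the fingers. Next I descend to cage the stud.

Emit:
step_arm --series '[{"ax": 0,"ay": 0,"az": 0,"x": 0,"y": 0,"z": 2.5,"grip": 0.4},{"ax": 0,"ay": 0,"az": 0,"x": 0,"y": 0,"z": 5,"grip": 0.4},{"ax": 0,"ay": 0,"az": 0,"x": 0,"y": 0,"z": 7.5,"grip": 0.4},{"ax": 0,"ay": 0,"az": 0,"x": 0,"y": 0,"z": 9.5,"grip": 0.4},{"ax": 0,"ay": 0,"az": 0,"x": 0,"y": 0,"z": 10.4,"grip": 0.4},{"ax": 0,"ay": 0,"az": 0,"x": 0,"y": 0,"z": 10.4,"grip": 0.4},{"ax": 0,"ay": 0,"az": 0,"x": 0,"y": 0,"z": 10.4,"grip": 0.4}]'

```text
clock: 2.2
ee_pos: [0.5289, 0.1758, 0.0873]
orientation: [0.292, 0.956, 0.0, 0.0]
contact_force: [-0.2, 0.1, 0.6]
gripper_width: 0.399
gripper_force: 0.0
```

```bash
python3 -c "
from h import *
s=readout.read_state();print(infix(),s['gripper_width'])
T=R.from_quat(s['orientation']).as_matrix()
n=np.r_[Rm@[-.791,.612],0]
print('n in tool',T.T@n)
c=infix()[0][:2]-[110,0]; nf=np.array([-.791,.612]); half=s['gripper_width']*44
# face trailing at c.n-half ; stud centre = face+6
for t in (0,20,30,40,45,50):
  print(t,'stud n',c@nf+t-half+6,'phi',np.degrees(np.arcsin(np.clip((c@nf+t-half+6)/29,-1,1)))+52.3)
"
```

```text
(array([139.9,   7. ,  87.3]), array([-0.2,  0.1,  0.6]), 2.2) 0.39865907907283454
n in tool [ 3.66032348e-03 -1.00010536e+00 -9.33718234e-04]
0 stud n -30.90789947920473 phi -37.7
20 stud n -10.90789947920473 phi 30.20555294725143
30 stud n -0.9078994792047297 phi 50.505954842002126
40 stud n 9.09210052079527 phi 70.5715333420375
45 stud n 14.09210052079527 phi 81.37371650921284
50 stud n 19.09210052079527 phi 93.47402561892484
```

Emit:
step_arm --series '[{"ax": 0,"ay": 0,"az": 0,"x": 0,"y": -0.8,"z": 0,"grip": 0.4},{"ax": 0,"ay": 0,"az": 0,"x": 0,"y": -1.4,"z": 0,"grip": 0.4},{"ax": 0,"ay": 0,"az": 0,"x": 0,"y": -2.0,"z": 0,"grip": 0.4},{"ax": 0,"ay": 0,"az": 0,"x": 0,"y": -2.5,"z": 0,"grip": 0.4},{"ax": 0,"ay": 0,"az": 0,"x": 0,"y": -3.0,"z": 0,"grip": 0.4},{"ax": 0,"ay": 0,"az": 0,"x": 0,"y": -3.5,"z": 0,"grip": 0.4},{"ax": 0,"ay": 0,"az": 0,"x": 0,"y": -4.0,"z": 0,"grip": 0.4},{"ax": 0,"ay": 0,"az": 0,"x": 0,"y": -4.3,"z": 0,"grip": 0.4},{"ax": 0,"ay": 0,"az": 0,"x": 0,"y": -4.5,"z": 0,"grip": 0.4},{"ax": 0,"ay": 0,"az": 0,"x": 0,"y": -4.7,"z": 0,"grip": 0.4},{"ax": 0,"ay": 0,"az": 0,"x": 0,"y": -4.7,"z": 0,"grip": 0.4},{"ax": 0,"ay": 0,"az": 0,"x": 0,"y": -4.7,"z": 0,"grip": 0.4},{"ax": 0,"ay": 0,"az": 0,"x": 0,"y": -4.7,"z": 0,"grip": 0.4}]'

```text
clock: 3.5
ee_pos: [0.5032, 0.1359, 0.0869]
orientation: [0.293, 0.956, 0.0, 0.001]
contact_force: [4.7, 2.1, 1.8]
gripper_width: 0.404
gripper_force: 2.1
```

```bash
python3 -c "
from h import *
s=readout.read_state();print(infix(),s['gripper_width'])
shot('wrist','w3.png');m=shot('top','top3.png')
c=infix()[0][:2]-[110,0]; nf=np.array([-.791,.612]); half=s['gripper_width']*44
print(np.degrees(np.arcsin((c@nf-half+6)/29))+52.3)
a=cv2.imread('pics/w3.png');b=cv2.imread('pics/top3.png')[140:220,105:205]
cv2.imwrite('pics/c3.png',np.hstack([cv2.resize(a,(400,300)),cv2.resize(b,(375,300),interpolation=cv2.INTER_CUBIC)]))
"
```

```text
(array([101.7,  35.1,  86.9]), array([4.7, 2.1, 1.8]), 3.5) 0.40432689137456895
86.83341590943353
```

View pics/c3.png

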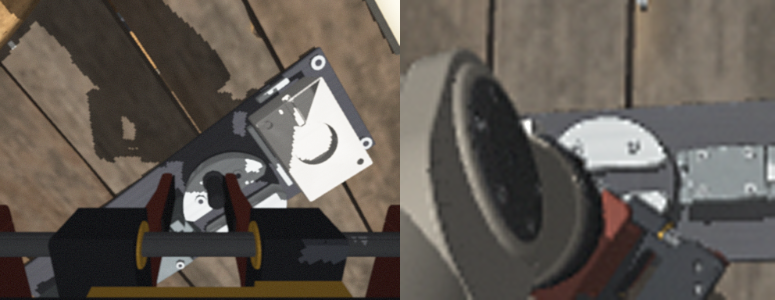

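The left half shows the stud between the fingers, touching the right one. In the right half the slot edge near (570,140)–(660,165) may still be short of alignment. I'll back off, rise and check.

Emit:
step_arm --series '[{"ax": 0,"ay": 0,"az": 0,"x": 0,"y": 0.6,"z": 0,"grip": 0.4},{"ax": 0,"ay": 0,"az": 0,"x": 0,"y": 1.0,"z": 0,"grip": 0.4},{"ax": 0,"ay": 0,"az": 0,"x": 0,"y": 1.0,"z": -3,"grip": 0.4},{"ax": 0,"ay": 0,"az": 0,"x": 0,"y": 1.0,"z": -6,"grip": 0.4},{"ax": 0,"ay": 0,"az": 0,"x": 0,"y": 1.0,"z": -10,"grip": 0.4},{"ax": 0,"ay": 0,"az": 0,"x": 0,"y": 1.0,"z": -10,"grip": 0.4},{"ax": 0,"ay": 0,"az": 0,"x": 0,"y": 1.0,"z": -10,"grip": 0.4}]'

```text
clock: 4.3
ee_pos: [0.5074, 0.1443, 0.1867]
orientation: [0.292, 0.956, -0.0, -0.0]
contact_force: [-0.5, 0.3, -0.3]
gripper_width: 0.402
gripper_force: 0.0
```

```bash
python3 -c "
from h import *
print(infix())
m=shot('wrist','w4.png')
for p in range(80,111,5):
  a=np.radians(p); print(p,w2pix(m,fw(.11+.029*np.cos(a),.029*np.sin(a),.09)).round(1), w2pix(m,fw(.11+.029*np.cos(a),.029*np.sin(a),.058)).round(1))
print([w2pix(m,fw(x,y,.056)).round(1) for x in(.07,.15) for y in(-.009,.009)])
print([w2pix(m,fw(x,y,.0415)).round(1) for x in(.07,.15) for y in(-.009,.009)])
a=cv2.imread('pics/w4.png')[110:270,150:350];cv2.imwrite('pics/c4.png',cv2.resize(a,None,fx=3.5,fy=3.5,interpolation=cv2.INTER_CUBIC))
"
```

```text
(array([109.8,  30.4, 186.7]), array([-0.5,  0.3, -0.3]), 4.3)
80 [259.3 197.1] [258.7 186.3]
85 [256.6 198.6] [256.3 187.7]
90 [254.1 200.3] [254.  189.2]
95 [251.7 202.2] [251.9 190.9]
100 [249.5 204.3] [250.  192.7]
105 [247.6 206.5] [248.2 194.7]
110 [245.8 208.9] [246.7 196.9]
[array([245.2, 242.2]), array([233.7, 228.7]), array([313.1, 194.5]), array([302. , 179.6])]
[array([245.6, 235.8]), array([234.6, 222.8]), array([310.3, 190. ]), array([299.7, 175.8])]
```

View pics/c4.png

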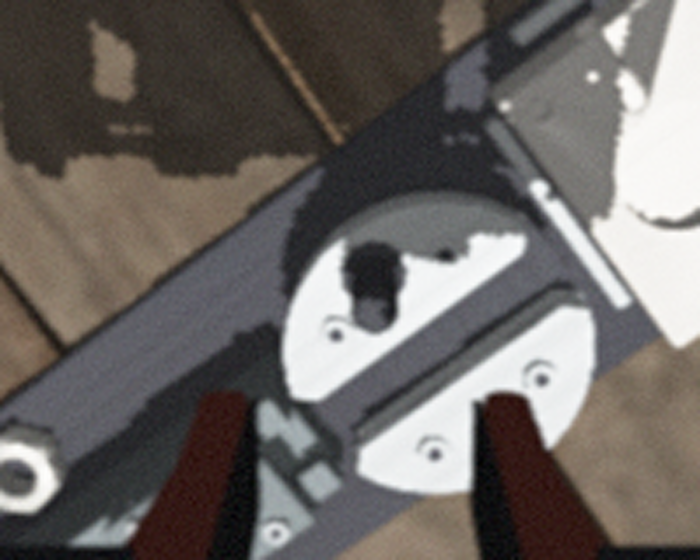

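The slot edges run (320,402)–(522,255) and (357,445)–(578,297), slopes of 36° and 34°. Lined up with the fixture they would be about 35.5°, so the slot is lined up. Next I go behind the tail plate with the fingers shut.

```bash
python3 -c "
from h import *
plan((-.185,0,.187),th+np.pi/2); print(readout.read_state()['joint_pos'].round(2))"
```

```text
shift [-20.41 -21.47  -0.12] az 0.915 tilt [-0.002 -0.001 -1.   ]
[-0.57  0.31  0.21  1.98 -0.08  0.87  0.66]
```

Emit:
step_arm --series '[{"ax": 0,"ay": 0,"az": 0.1,"x": -2,"y": -2.1,"z": 0,"grip": 0},{"ax": 0,"ay": 0,"az": 0.2,"x": -4,"y": -4.2,"z": 0,"grip": 0},{"ax": 0,"ay": 0,"az": 0.3,"x": -6.5,"y": -6.8,"z": 0,"grip": 0},{"ax": 0,"ay": 0,"az": 0.4,"x": -9,"y": -9.5,"z": 0,"grip": 0},{"ax": 0,"ay": 0,"az": 0.5,"x": -11.5,"y": -12.1,"z": 0,"grip": 0},{"ax": 0,"ay": 0,"az": 0.6,"x": -14,"y": -14.7,"z": 0,"grip": 0},{"ax": 0,"ay": 0,"az": 0.7,"x": -16.5,"y": -17.4,"z": 0,"grip": 0},{"ax": 0,"ay": 0,"az": 0.8,"x": -19,"y": -20,"z": 0,"grip": 0},{"ax": 0,"ay": 0,"az": 0.9,"x": -20.4,"y": -21.5,"z": 0,"grip": 0},{"ax": 0,"ay": 0,"az": 0.915,"x": -20.4,"y": -21.5,"z": 0,"grip": 0},{"ax": 0,"ay": 0,"az": 0.915,"x": -20.4,"y": -21.5,"z": 0,"grip": 0},{"ax": 0,"ay": 0,"az": 0.915,"x": -20.4,"y": -21.5,"z": 0,"grip": 0}]'

```text
clock: 5.55
ee_pos: [0.5562, -0.1462, 0.1856]
orientation: [0.684, 0.73, -0.0, -0.001]
contact_force: [-1.9, 0.1, 0.5]
gripper_width: 0.009
gripper_force: 0.0
```

```bash
python3 -c "
from h import *
plan((-.185,0,.083),th+np.pi/2);plan((-.023,0,.083),th+np.pi/2); print(infix())
m=shot('wrist','w5.png'); print(w2pix(m,fw(-.147,0,.087)),w2pix(m,fw(-.158,-.055,.008)),w2pix(m,fw(-.158,.055,.008)))"
```

```text
shift [-1.900e-01 -1.000e-02  1.026e+01] az 0.004 tilt [-0.002  0.001 -1.   ]
shift [16.01  0.05 10.28] az 0.004 tilt [-0.002  0.001 -1.   ]
(array([-183.2,   -0.3,  185.6]), array([-1.9,  0.1,  0.5]), 5.55)
[253.35429343 155.74481226] [306.10902896 152.95486942] [201.08064214 152.54139148]
```

View pics/w5.png

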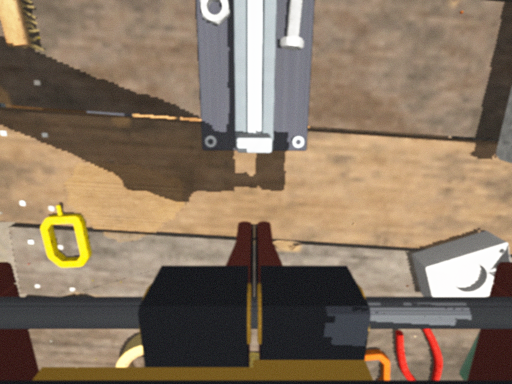

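The tail plate is at (254,145), close to the predicted position, and the shut fingers are centred behind it. I descend and push along tool +x.

Emit:
step_arm --series '[{"ax": 0,"ay": 0,"az": 0,"x": -0.3,"y": 0,"z": 3,"grip": 0},{"ax": 0,"ay": 0,"az": 0,"x": -0.3,"y": 0,"z": 6,"grip": 0},{"ax": 0,"ay": 0,"az": 0,"x": -0.3,"y": 0,"z": 9,"grip": 0},{"ax": 0,"ay": 0,"az": 0,"x": -0.3,"y": 0,"z": 10.3,"grip": 0},{"ax": 0,"ay": 0,"az": 0,"x": -0.3,"y": 0,"z": 10.3,"grip": 0},{"ax": 0,"ay": 0,"az": 0,"x": 1,"y": 0,"z": 10.3,"grip": 0},{"ax": 0,"ay": 0,"az": 0,"x": 1.7,"y": 0,"z": 10.3,"grip": 0},{"ax": 0,"ay": 0,"az": 0,"x": 2.2,"y": 0,"z": 10.3,"grip": 0},{"ax": 0,"ay": 0,"az": 0,"x": 2.7,"y": 0,"z": 10.3,"grip": 0},{"ax": 0,"ay": 0,"az": 0,"x": 3.2,"y": 0,"z": 10.3,"grip": 0},{"ax": 0,"ay": 0,"az": 0,"x": 3.7,"y": 0,"z": 10.3,"grip": 0},{"ax": 0,"ay": 0,"az": 0,"x": 4.2,"y": 0,"z": 10.3,"grip": 0}]'

```text
clock: 6.8
ee_pos: [0.5545, -0.1068, 0.0841]
orientation: [0.685, 0.728, 0.0, 0.001]
contact_force: [-0.2, -3.0, 3.5]
gripper_width: 0.009
gripper_force: 1.6
```

```bash
python3 -c "
from h import *
plan((-.023,0,.083),th+np.pi/2); print(infix())"
```

```text
shift [12.07 -0.11  0.1 ] az -0.001 tilt [ 0.001 -0.001 -1.   ]
(array([-143.7,   -1. ,   84.1]), array([-0.2, -3. ,  3.5]), 6.8)
```

Emit:
step_arm --series '[{"ax": 0,"ay": 0,"az": 0,"x": 0.6,"y": -0.1,"z": 0,"grip": 0},{"ax": 0,"ay": 0,"az": 0,"x": 1.2,"y": -0.1,"z": 0,"grip": 0},{"ax": 0,"ay": 0,"az": 0,"x": 1.8,"y": -0.1,"z": 0,"grip": 0},{"ax": 0,"ay": 0,"az": 0,"x": 2.4,"y": -0.1,"z": 0,"grip": 0},{"ax": 0,"ay": 0,"az": 0,"x": 3.0,"y": -0.1,"z": 0,"grip": 0},{"ax": 0,"ay": 0,"az": 0,"x": 3.6,"y": -0.1,"z": 0,"grip": 0},{"ax": 0,"ay": 0,"az": 0,"x": 4.2,"y": -0.1,"z": 0,"grip": 0},{"ax": 0,"ay": 0,"az": 0,"x": 4.8,"y": -0.1,"z": 0,"grip": 0},{"ax": 0,"ay": 0,"az": 0,"x": 5.4,"y": -0.1,"z": 0,"grip": 0},{"ax": 0,"ay": 0,"az": 0,"x": 6.0,"y": -0.1,"z": 0,"grip": 0}]'

```text
clock: 7.8
ee_pos: [0.5497, -0.0461, 0.0838]
orientation: [0.685, 0.729, 0.0, 0.0]
contact_force: [2.7, -5.4, 3.0]
gripper_width: 0.003
gripper_force: 2.4
```

```bash
python3 -c "
from h import *
plan((-.019,0,.083),th+np.pi/2); print(infix())"
```

```text
shift [6.39 0.   0.07] az -0.0 tilt [ 0.001 -0.    -1.   ]
(array([-82.9,   0. ,  83.8]), array([ 2.7, -5.4,  3. ]), 7.8)
```

Emit:
step_arm --series '[{"ax": 0,"ay": 0,"az": 0,"x": 0.6,"y": 0,"z": 0,"grip": 0},{"ax": 0,"ay": 0,"az": 0,"x": 1.2,"y": 0,"z": 0,"grip": 0},{"ax": 0,"ay": 0,"az": 0,"x": 1.8,"y": 0,"z": 0,"grip": 0},{"ax": 0,"ay": 0,"az": 0,"x": 2.4,"y": 0,"z": 0,"grip": 0},{"ax": 0,"ay": 0,"az": 0,"x": 3.0,"y": 0,"z": 0,"grip": 0},{"ax": 0,"ay": 0,"az": 0,"x": 3.6,"y": 0,"z": 0,"grip": 0},{"ax": 0,"ay": 0,"az": 0,"x": 4.2,"y": 0,"z": 0,"grip": 0},{"ax": 0,"ay": 0,"az": 0,"x": 4.8,"y": 0,"z": 0,"grip": 0},{"ax": 0,"ay": 0,"az": 0,"x": 5.3,"y": 0,"z": 0,"grip": 0},{"ax": 0,"ay": 0,"az": 0,"x": 5.8,"y": 0,"z": 0,"grip": 0},{"ax": 0,"ay": 0,"az": 0,"x": 6.1,"y": 0,"z": 0,"grip": 0},{"ax": 0,"ay": 0,"az": 0,"x": 6.1,"y": 0,"z": 0,"grip": 0}]'

```text
clock: 9.0
ee_pos: [0.5455, 0.0154, 0.0835]
orientation: [0.685, 0.729, 0.0, -0.0]
contact_force: [1.2, -3.0, 1.2]
gripper_width: 0.004
gripper_force: 1.2
```

```bash
python3 -c "
from h import *
print(infix())
m=shot('top','top6.png'); print((w2pix(m,fw(-.007,0,.087))-[105,140])*7,(w2pix(m,fw(.185,0,.048))-[105,140])*7)
a=cv2.imread('pics/top6.png')[140:220,105:215];cv2.imwrite('pics/c6.png',cv2.resize(a,None,fx=7,fy=7,interpolation=cv2.INTER_CUBIC))"
```

```text
(array([-21.3,   0.4,  83.5]), array([ 1.2, -3. ,  1.2]), 9.0)
[705.18677678 307.2091698 ] [174.35218909 352.64021319]
```

View pics/c6.png

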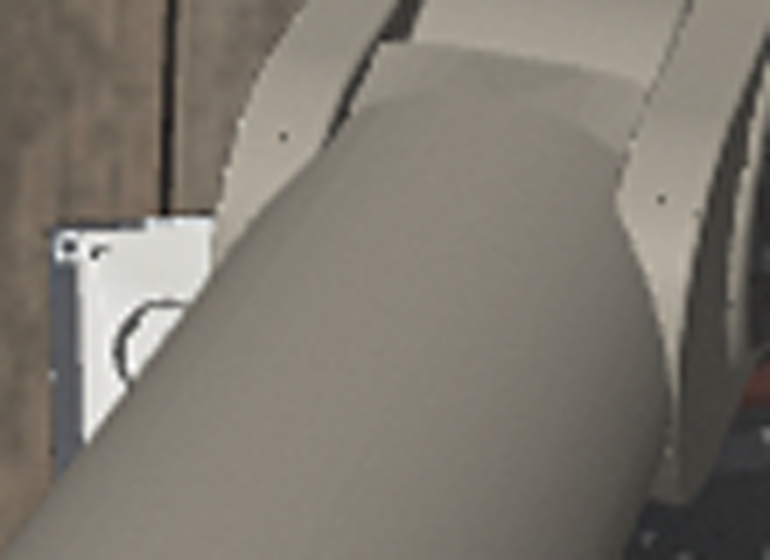

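The arm hides the bar in this view. The force is still 3 N, so the bar is not against the stop. I push on in small steps.

Emit:
step_arm --series '[{"ax": 0,"ay": 0,"az": 0,"x": 0.15,"y": 0,"z": 0,"grip": 0},{"ax": 0,"ay": 0,"az": 0,"x": 0.3,"y": 0,"z": 0,"grip": 0},{"ax": 0,"ay": 0,"az": 0,"x": 0.3,"y": 0,"z": 0,"grip": 0}]'

```text
clock: 9.35
ee_pos: [0.5449, 0.018, 0.0833]
orientation: [0.685, 0.729, -0.0, -0.001]
contact_force: [0.9, -1.5, 0.1]
gripper_width: 0.006
gripper_force: 0.9
```

Emit:
step_arm --series '[{"ax": 0,"ay": 0,"az": 0,"x": 0.1,"y": 0,"z": 0,"grip": 0},{"ax": 0,"ay": 0,"az": 0,"x": 0.2,"y": 0,"z": 0,"grip": 0},{"ax": 0,"ay": 0,"az": 0,"x": 0.2,"y": 0,"z": 0,"grip": 0}]'

```text
clock: 9.65
ee_pos: [0.5449, 0.0198, 0.0835]
orientation: [0.685, 0.729, -0.0, -0.0]
contact_force: [0.9, -1.8, 1.1]
gripper_width: 0.006
gripper_force: 0.9
```

Emit:
step_arm --series '[{"ax": 0,"ay": 0,"az": 0,"x": 0.1,"y": 0,"z": 0,"grip": 0},{"ax": 0,"ay": 0,"az": 0,"x": 0.2,"y": 0,"z": 0,"grip": 0},{"ax": 0,"ay": 0,"az": 0,"x": 0.2,"y": 0,"z": 0,"grip": 0}]'

```text
clock: 9.95
ee_pos: [0.5449, 0.0198, 0.0835]
orientation: [0.685, 0.728, -0.001, 0.0]
contact_force: [0.2, -6.5, 0.6]
gripper_width: 0.009
gripper_force: 3.2
```

Emit:
step_arm --series '[{"ax": 0,"ay": 0,"az": 0,"x": 0.1,"y": 0,"z": 0,"grip": 0},{"ax": 0,"ay": 0,"az": 0,"x": 0.1,"y": 0,"z": 0,"grip": 0}]'

```text
clock: 10.15
ee_pos: [0.5449, 0.0199, 0.0835]
orientation: [0.686, 0.728, -0.001, 0.001]
contact_force: [0.4, -8.6, 0.3]
gripper_width: 0.008
gripper_force: 4.3
```

It has stopped at TCP x ≈ −17 mm. With the 10 mm half-width of the pad that puts the tail at −7 mm, which is home, and the force is rising. I back off, rise and look.

Emit:
step_arm --series '[{"ax": 0,"ay": 0,"az": 0,"x": -0.6,"y": 0,"z": 0,"grip": 0},{"ax": 0,"ay": 0,"az": 0,"x": -2,"y": 0,"z": 0,"grip": 0},{"ax": 0,"ay": 0,"az": 0,"x": -3,"y": 0,"z": -2,"grip": 0},{"ax": 0,"ay": 0,"az": 0,"x": -5,"y": 0,"z": -5,"grip": 0},{"ax": 0,"ay": 0,"az": 0,"x": -8,"y": 0,"z": -9,"grip": 0},{"ax": 0,"ay": 0,"az": 0,"x": -12,"y": 0,"z": -12,"grip": 0},{"ax": 0,"ay": 0,"az": 0,"x": -16,"y": 0,"z": -14,"grip": 0},{"ax": 0,"ay": 0,"az": 0,"x": -20,"y": 0,"z": -14,"grip": 0},{"ax": 0,"ay": 0,"az": 0,"x": -24,"y": 0,"z": -14,"grip": 0},{"ax": 0,"ay": 0,"az": 0,"x": -24,"y": 0,"z": -14,"grip": 0},{"ax": 0,"ay": 0,"az": 0,"x": -24,"y": 0,"z": -14,"grip": 0}]'

```text
clock: 11.25
ee_pos: [0.5595, -0.2182, 0.2235]
orientation: [0.686, 0.728, 0.0, -0.0]
contact_force: [-0.3, 0.7, 0.8]
gripper_width: 0.013
gripper_force: 0.0
```

```bash
python3 -c "
from h import *
print(infix())
m=shot('top','top7.png'); print((w2pix(m,fw(-.007,0,.087))-[105,140])*5,(w2pix(m,fw(.185,0,.048))-[105,140])*5,(w2pix(m,fw(.11,.029,.09))-[105,140])*5)
a=cv2.imread('pics/top7.png')[140:220,105:250];cv2.imwrite('pics/c7.png',cv2.resize(a,None,fx=5,fy=5,interpolation=cv2.INTER_CUBIC))"
```

```text
(array([-255.3,    0.9,  223.5]), array([-0.3,  0.7,  0.8]), 11.25)
[503.70484056 219.43512128] [124.53727792 251.88586656] [255.16144659 296.15149024]
```

View pics/c7.png

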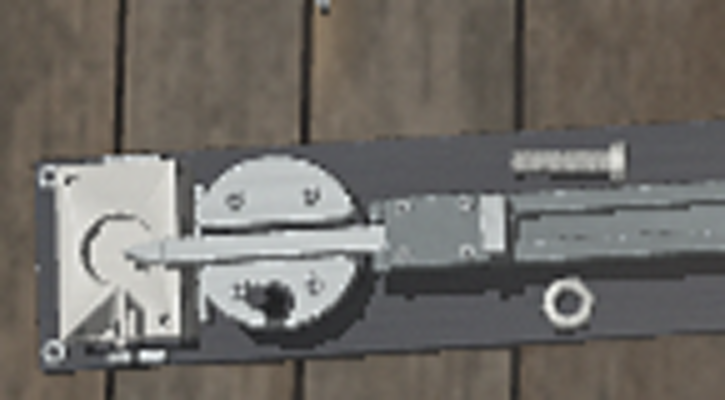

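The bar lies through the slot. Its nose at (124,252) is exactly where predicted, the tail plate at (492,222) is against the bridge, and the nut, bolt and mould are undisturbed. I'm handing in.

```bash
python3 -c "
from bench import manip
print(manip.hand_in())"
```

```text
the job is handed in; nothing more can be done
None
```

The mould is locked down and the job is handed in: the slot was turned into line, and the last picture shows the bar home through it against the bridge, with the mould, nut and bolt still in place; the hand-in returned no verdict.

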